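# Set up the instrument tray on its folding easel

### The arm

A 6-joint arm with a two-finger parallel gripper is mounted at the origin on the work surface. World frame = base frame: x ahead of the robot, y to its left, z up, the work surface at z = 0. Lengths are in mm, angles in rad, forces in N, time in s.
With the tool pointing down it reaches from about 350 to 975 mm from the base axis. Payload 17.4 kg.
Tool frame: the origin (TCP) lies at the very end of the fingers, on their centre line; the grasp point (between the pads) lies 19 mm behind it; z points along the fingers, y is the line along which they close (so a half turn about z gives the same grasp; the last joint's range is limited). The gripper opens to 85 mm and grips with 20 to 120 N. Pads are 22 mm wide; open, the fingers measure 114 mm over their backs; the gripper's body (76 mm by 85 mm) begins 54 mm behind the grasp point. The pads swing forward as they close: fully open they stand 13 mm farther back than shut.
Start: joints at [1.174, 0.116, 1.442, -0, 1.584, -0.038], TCP at [237.035, 632.018, 231.303] pointing down, gripper open.
Joint ranges: [-2.83, 2.83], [-0.83, 2.19], [0.07, 2.5], [-1.14, 4.28], [0.01, 3], [-2.97, 2.97]. Speed limits (rad/s): [1.89, 1.89, 2.22, 3.14, 3.14, 3.14].

### API

Orientations are given as [roll, pitch, yaw] about the fixed x, y, z axes, in that order (R = Rz(yaw) Ry(pitch) Rx(roll)).
In Python, from cell import sensors, optics, arm gives the robot as it stands.
- The arm moves only by the tool arm_command, never from a script. Its argument "deltas" is a list of rows, each an object with "hand": the finger opening in cm, from 0 to 8.54; "xyz": the shift along the tool's x, y, z in cm, a list of three; "twist": the turn, a rotation vector about the tool's x, y, z in rad, a list of three. A call has exactly 5 rows; each row is the pose to reach, as a shift and turn from the pose commanded when the call began, along the tool's axes at that moment; what a row does not reach only later rows make up. A row lasts 1/10 s, in which the tool goes at most 50 mm and 8.59 degrees, less where a joint would pass 70% of its speed; a pose out of reach is approached as far as the arm can. A call with a gripper value outside its range is refused whole. The fingers move at their own pace and stop on an object; "squeeze" is the grip in N (left out, the last holds). Time passes only in rows, so rows that repeat a pose let the fingers close, or fill a call up. It gives the time, the measured TCP pose, the force, the opening and the grip force at its end, in the units of the state.
- sensors.read_state(): the state, without advancing time (a new reading comes with each control period).
- optics.read_camera(name): name is "scene" or "top" or "wrist"; returns the picture (400x640x3 uint8, blue, green, red); there is no depth.
- optics.camera_params(name): a dict with "fx", "fy", "cx", "cy" (pixels), "rvec" (rotation vector, rad) and "tvec" (3), from world to camera coordinates, as OpenCV has them. Camera axes: x right, y down, z forward; pixel columns grow to the right and rows downward; lengths in mm; the calibration is good to about 2 mm. A picture is of the moment at which its call begins: read the wrist's pose just before it. camera_params takes no time and is no camera call; for the wrist camera it gives the pose at the moment of the call.
- arm.close_job(): hands the job in; it is judged then, once.
The state is a dict: "clock": time; "qpos": joint angles; "dq": joint speeds; "tau": joint torques, N m; "eef_pos": TCP position; "ee_rot": TCP orientation; "ft_force": force on the tool from outside, world axes, zero at the start; "wrist_torque": the same for the moment, N m; "finger_gap": finger opening in mm; "grasp_force": force on a finger pad.
Only numpy, scipy, OpenCV 4.12 (cv2) and the standard library are available. Lean on these libraries where they do the work, as an engineer would, in place of code of your own. Each camera call takes 0.05 s, during which the arm holds its last target. There are 200 camera calls.

### The job

The instrument tray lies flat on top of its small folding easel. Lift it off and lay it down flat on the dark bench mat, then swing the easel's prop bar up and over past upright until it rests against its stop and stays open by itself. Then pick the tray up again and lean it on the easel, instruments facing up and out towards the robot, one short end standing behind the front ledge and its back resting on the prop bar; leave the other things on the table where they are.

Things in the scene. Friction and masses are not known exactly. Their poses are not given: they have to be found in the camera images.
- stand: Aluminium easel fixed to the table. Origin: on the table, on its middle line. x points from the ledge (robot's side) to the far side, z up. Floor plate 10 mm thick, 84 mm wide for x -100 to -66 and 22 to 52 mm, 34 mm wide between. Front ledge: wall 84 mm wide, 48 mm high, inner face at x = -90 mm. Two hinge lugs at y = +-13 mm, 6 mm wide, 48 mm high, x 12 to 34 mm.
- seat (a point): Where the tray's centre comes when it leans fully home: stand x = -8.3, y = 0, z = 85.1 mm. The tray then slopes 42 degrees from level, rising to the far side (+x); its lower back edge is on the floor plate at stand x = -75 mm, its lower front edge against the ledge, its back on the prop's crossbar 142 mm up the slope.
- prop (a joint): Prop bar hinged at prop_hinge about the stand's y. 0 = folded level towards the ledge (-x), under the tray; grows as it swings up and over to the far side (+x); 1.57 = upright; 1.885 = on its stop, 18 degrees past upright. Swings freely (80 g): short of upright it falls back to folded, past upright it falls on to the stop and stays.
- prop_knob (a point): Centre of the black round crossbar at the prop's free end: a cylinder 18 mm in diameter, 44 mm long, along the stand's y with flat end faces that can be pinched (they may turn between the fingers); 67.6 mm from the hinge. Folded: stand x = -52, z = 34 mm; open: x = 36, z = 98 mm.
- prop_hinge (a point): Hinge axis of the prop bar, at stand x = 15.4, y = 0, z = 34 mm; the axis is the stand's y.
- tray: Shallow rigid steel instrument tray, 200 (x) x 58 (y) x 22 mm (z), about 0.35 kg, instruments fixed in its top. Origin: centre of its underside; z out of the instrument side. At the start it lies flat on the easel's ledge and lugs, long side along the stand's x, underside 48 mm above the table. Either short end may stand in the easel.
- tray_center (a point): Centre of the tray, 11 mm above the centre of its underside.
- mat: Dark flat rubber mat fixed on the table, 240 (x) x 140 (y) x 3 mm, beside the easel, on its left or right. Origin: centre of its underside; nothing lies on it.
- model: Bystander, loose: plaster dental model, 56 x 62 x 27 mm. Origin: centre of its underside.
- model2: Bystander, loose: reddish-brown dental model, 56 x 62 x 26 mm. Origin: centre of its underside.
- bowl: Bystander, loose: dark rubber mixing bowl, 110 mm across, 55 mm tall. Origin: centre of its underside.
- bottle: Bystander, loose: amber bottle, 52 mm across, 120 mm tall. Origin: centre of its underside.
- jar: Bystander, loose: white jar, 64 mm across, 70 mm tall. Origin: centre of its underside.
- spatula: Bystander, loose: mixing spatula, 170 mm long. Origin: its underside at about mid-length.
Not all that is in view belongs to the job. Leave any orange look-alike of the tray alone.

How it is judged (in metres and radians):
On the way, in this order (a step that is already met when the one before it is completed fails the run):
1. the tray lies flat on the mat, let go (horizontal distance between tray and mat below 0.08 m and height (world z) of tray below 0.01 m and angle between tray's own z axis and vertical below 0.1 rad and contact force between the fingers and tray below 0.2 N), for 0.2 s.
2. the prop bar stands open past upright by itself, while the tray is off the easel (value of joint prop above 1.75 rad and contact force between the fingers and stand below 0.2 N and contact force between tray and stand below 0.1 N and height (world z) of tray below 0.01 m), for 0.4 s.
At the end, for the whole second after the job is handed in: Prop past upright on its stop (over 1.75 rad); tray let go and at rest on the easel, instrument side up, 34 to 50 degrees from level, centre 70 to 100 mm high, within 20 mm (along) and 25 mm (across) of its seated place, and turned less than 0.2 rad from the stand (value of joint prop above 1.75 rad and x of tray_center in the frame of stand between -0.028 and 0.012 m and y of tray_center in the frame of stand between -0.025 and 0.025 m and z of tray_center in the frame of stand between 0.07 and 0.1 m and angle between tray's own z axis and vertical between 0.6 and 0.87 rad and angle between the y axis of tray and the y axis of stand, either way round below 0.2 rad and contact force between tray and stand above 0.5 N and contact force between the fingers and tray below 0.1 N and linear speed of tray below 0.02 m/s); the robot touches nothing.
It fails at once if one of the other things on the table is shoved more than 40 mm (distance of any of model, model2, bowl, bottle, jar, spatula from where it was at the start of the episode above 0.04 m).
It also fails if it takes over 62 s, if anything falls off the work surface, if the arm or the gripper's body presses on something with over 40 N, if the wrist force passes 120 N, or if a joint passes its speed limit or range.

## Working session

There is one attempt and no reset: what is moved stays moved. The work goes in short steps, Python scripts to look and compute and a tool call to move; the robot and the scene stay as the last step left them, time stands still between calls to the robot, and variables do not carry over. Pictures are saved under pics/ and viewed, at most 10 in all, crops included, and the job is handed in when it is done.

Besides the shell and the picture viewer there is one more tool, called after "Request:" as name(argument=value, ...) on one line, values as JSON. arm_command: Moves the arm, as the interface text tells. Its arguments: {"type":"object","properties":{"deltas":{"type":"array"},"squeeze":{"type":"number"}},"required":["deltas"]}

```bash
mkdir -p pics; ls; python3 - <<'E'
from cell import sensors, optics, arm
import cv2,json
print(sensors.read_state())
for n in("scene","top"):
    im=optics.read_camera(n); cv2.imwrite(f"pics/{n}0.png",im); print(n,optics.camera_params(n))
E
```

```text
pics
{'clock': 0.0, 'qpos': array([ 1.17419681e+00,  1.16490446e-01,  1.44229732e+00,  2.46141407e-05,
        1.58400929e+00, -3.78073748e-02]), 'dq': array([-0.00143917, -0.00111769,  0.00014066, -0.00138   ,  0.00056237,
       -0.00183642]), 'tau': array([-4.90677321e-04, -7.31964326e+01, -6.32514024e+01, -1.06832636e-04,
        6.01502747e-03, -1.96593606e-05]), 'eef_pos': array([236.94926608, 631.82616233, 230.53926554]), 'ee_rot': array([-3.14039004e+00, -7.01193069e-05,  2.78280078e+00]), 'ft_force': array([ 0.23533151, -0.15452049, -0.56471271]), 'wrist_torque': array([-0.04196529, -0.00307269, -0.01556821]), 'grasp_force': 0.0, 'finger_gap': 85.29749095625883}
scene {'fx': 402.15731600877297, 'fy': 402.15731600877297, 'cx': 315.8281321305743, 'cy': 201.8017504604734, 'rvec': array([ 1.25024882,  2.08378168, -1.08988224]), 'tvec': array([ 238.65527716, -195.66987204, 1500.16915179])}
top {'fx': 454.7816025653456, 'fy': 454.7816025653456, 'cx': 317.28450270808526, 'cy': 195.22845168959358, 'rvec': array([ 2.13250939, -2.13184149,  0.14059748]), 'tvec': array([  12.77936679,  522.41332007, 1113.34908045])}
```

View pics/scene0.png

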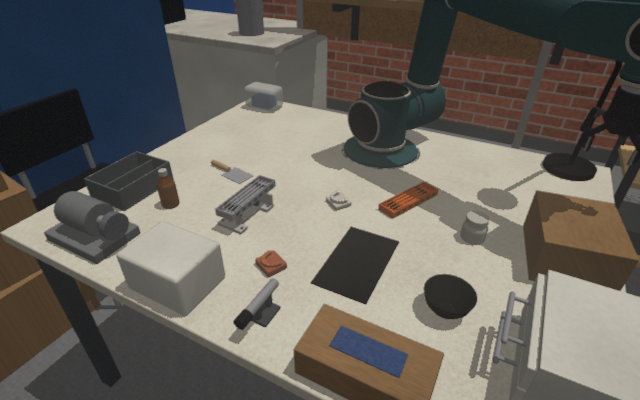

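View pics/top0.png

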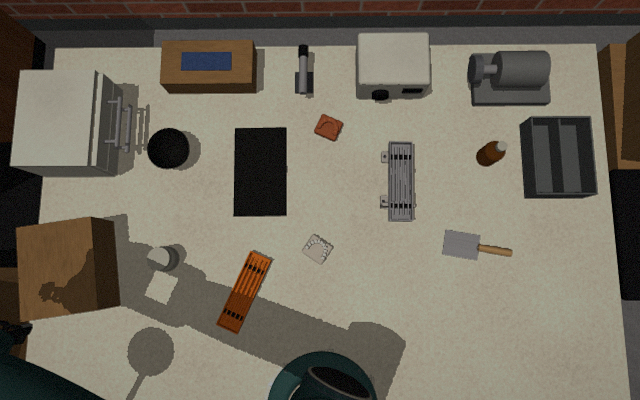

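The scene view shows the grey tray on its easel at about (247,200), the dark mat at (357,263), and an orange look-alike at (408,199). The top view shows the tray at (401,181), the mat at (260,171), the easel feet at (384,156) and (384,202), and the base at the bottom (~(322,390)). I'll measure these now.

```bash
cat > h.py <<'E'
from cell import sensors, optics, arm
import cv2, numpy as np
from scipy.spatial.transform import Rotation as Ro
def ray(p,u,v):
    R=cv2.Rodrigues(np.array(p['rvec']))[0]; t=np.array(p['tvec'])
    d=R.T@np.array([(u-p['cx'])/p['fx'],(v-p['cy'])/p['fy'],1]); return -R.T@t, d/np.linalg.norm(d)
def onz(p,u,v,z):
    c,d=ray(p,u,v); return c+d*(z-c[2])/d[2]
def tri(p1,a,p2,b):
    c1,d1=ray(p1,*a); c2,d2=ray(p2,*b)
    s=np.linalg.lstsq(np.c_[d1,-d2],c2-c1,rcond=None)[0]
    A,B=c1+s[0]*d1,c2+s[1]*d2; return (A+B)/2,np.linalg.norm(A-B)
def proj(p,X):
    return cv2.projectPoints(np.array([X],float),p['rvec'],p['tvec'],np.array([[p['fx'],0,p['cx']],[0,p['fy'],p['cy']],[0,0,1.]]),None)[0].ravel()
def delta(pos,R,st=None):
    "shift (cm) and twist in present tool axes to reach pos (mm), rotation R"
    st=st or sensors.read_state(); R0=Ro.from_euler('xyz',st['ee_rot'])
    return (R0.inv().apply(np.array(pos)-st['eef_pos'])/10).round(2),(R0.inv()*R).as_rotvec().round(3)
E
python3 - <<'E'
from h import *
T=optics.camera_params("top"); S=optics.camera_params("scene")
im=cv2.imread('pics/top0.png'); sc=cv2.imread('pics/scene0.png')
def blob(im,mask,box):
    m=np.zeros(mask.shape,np.uint8); x0,y0,x1,y1=box; m[y0:y1,x0:x1]=mask[y0:y1,x0:x1]*255
    m=cv2.morphologyEx(m,cv2.MORPH_CLOSE,np.ones((5,5)))
    c=max(cv2.findContours(m,0,2)[0],key=cv2.contourArea); return c
g=im.max(2).astype(int); 
mat=blob(im,g<60,(220,110,300,230)); r=cv2.minAreaRect(mat); print('mat',r)
P=np.array([onz(T,*q,3) for q in cv2.boxPoints(r)]); print(P.round(),P.mean(0).round(1))
s=sc.max(2).astype(int); m2=blob(sc,s<60,(300,220,410,305)); q=cv2.boxPoints(cv2.minAreaRect(m2))
M=cv2.moments(m2);M1=cv2.moments(mat); print('mat z',tri(T,(M1['m10']/M1['m00'],M1['m01']/M1['m00']),S,(M['m10']/M['m00'],M['m01']/M['m00'])))
# tray: bluish grey vs cream
hsv=cv2.cvtColor(im,cv2.COLOR_BGR2HSV); h2=cv2.cvtColor(sc,cv2.COLOR_BGR2HSV)
print(im[181,395:408:4],im[100,340],sc[197,240:250:4])
bg=(im[:,:,2].astype(int)-im[:,:,0]); t=blob(im,bg<8,(375,130,430,230)); r=cv2.minAreaRect(t);print('tray',r)
# drop side feet: open
m=cv2.drawContours(np.zeros(g.shape,np.uint8),[t],-1,255,-1); m=cv2.morphologyEx(m,cv2.MORPH_OPEN,np.ones((21,21)))
t=max(cv2.findContours(m,0,2)[0],key=cv2.contourArea); r=cv2.minAreaRect(t);print('tray',r)
for z in(70,):
  P=np.array([onz(T,*q,z) for q in cv2.boxPoints(r)]); print(P.round(1),P.mean(0).round(1),np.linalg.norm(np.diff(P,axis=0),axis=1))
cv2.imwrite('pics/crop0.png',np.hstack([cv2.resize(im[130:230,370:430],None,fx=5,fy=5)[:500],cv2.resize(sc[165:245,205:289],None,fx=5,fy=5)[:400].copy() if 0 else cv2.resize(sc[165:245,205:289],(420,500))]))
E
```

```text
mat ((260.0, 171.0), (52.0, 88.0), 0.0)
[[476. 231.   3.]
 [714. 238.   3.]
 [714.  98.   3.]
 [476.  95.   3.]] [595.  165.7   3. ]
mat z (array([595.57402538, 165.59988852, -11.17331442]), np.float64(6.031180322075422))
[[ 70  68  74]
 [ 93  93  95]
 [110 108 112]
 [ 96  98  99]] [140 159 164] [[128 130 132]
 [119 120 123]
 [106 107 109]]
tray ((396.5, 180.5), (33.0, 79.0), 0.0)
tray ((400.5, 181.0), (78.0, 23.0), 90.0)
[[ 652.6 -167.2   70. ]
 [ 652.3 -224.6   70. ]
 [ 456.4 -218.8   70. ]
 [ 456.4 -162.9   70. ]] [ 554.4 -193.4   70. ] [ 57.40620341 196.04536276  55.91315694]
```

View pics/crop0.png

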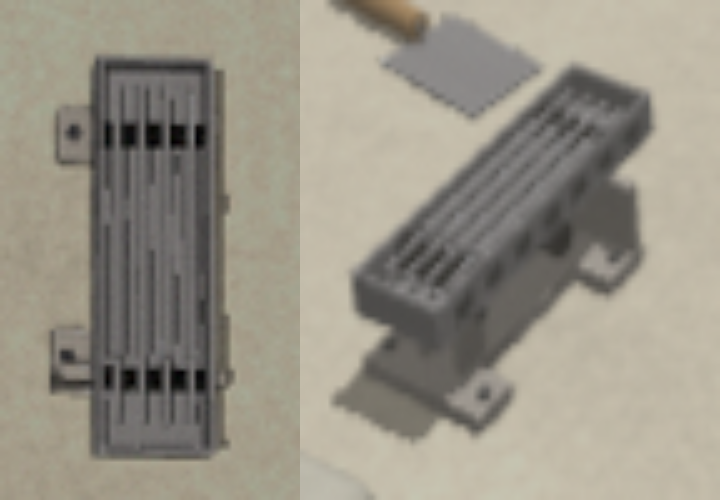

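```bash
python3 - <<'E'
from h import *
T=optics.camera_params("top"); S=optics.camera_params("scene")
for a,b in [((388,221),(275,180.5)),((412,221),(259,175.7)),((412,141.6),(215.4,209)),((389,141.6),(233,215.4))]: print(tri(T,a,S,b))
down=Ro.from_euler('xyz',[np.pi,0,np.pi])
s=sensors.read_state(); a=s['eef_pos']; b=np.array([525,-190,270])
for f in(.28,1): print(a+(b-a)*f,delta(a+(b-a)*f,down))
E
```

```text
(array([ 455.27124077, -162.62724673,   65.62917323]), np.float64(3.63653116109387))
(array([ 455.08136021, -220.81213042,   65.73288347]), np.float64(2.838438369008145))
(array([ 654.19433322, -225.26599688,   67.14332202]), np.float64(0.0983494966944285))
(array([ 654.30531775, -167.30608691,   66.28997336]), np.float64(1.1085322833261666))
[317.60504323 401.73905709 241.64263555] (array([-15.63, -18.72,  -1.08]), array([-0.001, -0.   , -0.359]))
[ 525. -190.  270.] (array([-55.83, -66.84,  -3.87]), array([-0.001, -0.   , -0.359]))
```

Request:
arm_command(deltas=[{"hand":8.5,"xyz":[-3.1,-3.7,-0.2],"twist":[0,0,-0.07]},{"hand":8.5,"xyz":[-6.2,-7.4,-0.4],"twist":[0,0,-0.14]},{"hand":8.5,"xyz":[-9.3,-11.1,-0.6],"twist":[0,0,-0.22]},{"hand":8.5,"xyz":[-12.4,-14.8,-0.8],"twist":[0,0,-0.29]},{"hand":8.5,"xyz":[-15.6,-18.7,-1.1],"twist":[0,0,-0.359]}])

```text
clock: 0.6
eef_pos: [317.3, 400.8, 241.8]
ee_rot: [-3.141, -0.0, -3.138]
ft_force: [1.4, 0.1, 1.3]
finger_gap: 84.8
grasp_force: 0.0
```

Request:
arm_command(deltas=[{"hand":8.5,"xyz":[-1.6,-4.7,-0.2],"twist":[0,0,0]},{"hand":8.5,"xyz":[-3.2,-9.4,-0.4],"twist":[0,0,0]},{"hand":8.5,"xyz":[-4.8,-14.1,-0.6],"twist":[0,0,0]},{"hand":8.5,"xyz":[-6.4,-18.8,-0.8],"twist":[0,0,0]},{"hand":8.5,"xyz":[-8,-23.5,-1],"twist":[0,0,0]}])

```text
clock: 1.1
eef_pos: [397.3, 165.8, 252.3]
ee_rot: [3.141, 0.0, -3.141]
ft_force: [0.7, 1.6, 0.2]
finger_gap: 85.0
grasp_force: 0.0
```

Request:
arm_command(deltas=[{"hand":8.5,"xyz":[-1.6,-4.7,-0.2],"twist":[0,0,0]},{"hand":8.5,"xyz":[-3.2,-9.4,-0.4],"twist":[0,0,0]},{"hand":8.5,"xyz":[-4.8,-14.1,-0.6],"twist":[0,0,0]},{"hand":8.5,"xyz":[-6.4,-18.8,-0.8],"twist":[0,0,0]},{"hand":8.5,"xyz":[-8,-23.5,-1],"twist":[0,0,0]}])

```text
clock: 1.6
eef_pos: [477.4, -69.5, 262.3]
ee_rot: [3.142, 0.0, 3.141]
ft_force: [1.6, 1.4, -0.3]
finger_gap: 84.9
grasp_force: 0.0
```

Request:
arm_command(deltas=[{"hand":8.5,"xyz":[-1.6,-4,0],"twist":[0,0,0]},{"hand":8.5,"xyz":[-3.2,-8,0],"twist":[0,0,0]},{"hand":8.5,"xyz":[-4.8,-12,0],"twist":[0,0,0]},{"hand":8.5,"xyz":[-4.8,-12,0],"twist":[0,0,0]},{"hand":8.5,"xyz":[-4.8,-12,0],"twist":[0,0,0]}])

```text
clock: 2.1
eef_pos: [525.3, -187.9, 261.5]
ee_rot: [3.141, -0.001, 3.14]
ft_force: [-0.4, 0.7, -0.6]
finger_gap: 85.0
grasp_force: 0.0
```

```bash
python3 - <<'E'
from h import *
W=optics.camera_params("wrist"); im=optics.read_camera("wrist"); cv2.imwrite('pics/w0.png',im); print(W, sensors.read_state()['eef_pos'], sensors.read_state()['qpos'])
E
```

```text
{'fx': 334.23634312741876, 'fy': 334.23634312741876, 'cx': 315.2375898002817, 'cy': 201.65746992788198, 'rvec': array([-2.06511965, -2.06147559, -0.30464804]), 'tvec': array([ 186.76202929, -549.02536217,  255.81778253])} [ 525.15904227 -187.06124618  261.86165052] [-3.88033298e-01 -1.46534488e-01  1.65213042e+00  1.71406214e-04
  1.63692959e+00 -1.95863227e+00]
```

View pics/w0.png

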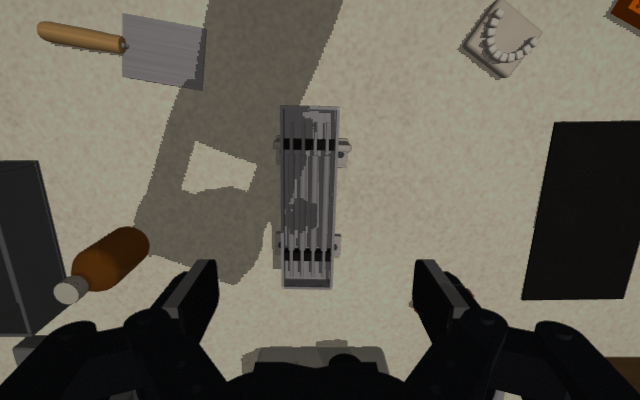

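The wrist view shows the tray with corners at (281,106), (339,108), (332,289) and (281,288). Image up is towards the robot, the bottle is at (100,265), and the mat is at right.

```bash
python3 - <<'E'
from h import *
W=optics.camera_params("wrist"); T=optics.camera_params("top")
c=[(281,106.5),(339,107.5),(332,289),(281,288)]
P=np.array([onz(W,*q,70) for q in c]); print(P.round(1),P.mean(0).round(1))
for q,t in zip(c,[(412,221),(388,221),(389,141.6),(412,141.6)]): print(tri(W,q,T,t)[0].round(1))
# stand feet holes: wrist (341,155),(336,246) ; top (384.8,156.4),(383.4,201.2)
print(onz(W,341,155,10),onz(W,336,246,10),onz(T,384.8,156.4,10),onz(T,383.4,201.2,10))
E
```

```text
[[ 456.6 -219.8   70. ]
 [ 457.6 -164.    70. ]
 [ 655.9 -168.    70. ]
 [ 654.5 -225.9   70. ]] [ 556.1 -194.4   70. ]
[ 456.5 -222.4   48.1]
[ 457.  -162.9   48.6]
[ 653.1 -167.5   73.6]
[ 653.  -224.9   72.2]
[ 512.82632941 -156.51349904   10.        ] [ 629.98082253 -160.39863375   10.        ] [ 630.12277987 -163.79480089   10.        ] [ 511.17394334 -157.7280013    10.        ]
```

Request:
arm_command(deltas=[{"hand":8.5,"xyz":[-1.0,-0.2,4],"twist":[0,0,0.025]},{"hand":8.5,"xyz":[-2.0,-0.4,8],"twist":[0,0,0.025]},{"hand":8.5,"xyz":[-3.0,-0.6,12],"twist":[0,0,0.025]},{"hand":8.5,"xyz":[-3.0,-0.6,16],"twist":[0,0,0.025]},{"hand":8.5,"xyz":[-3.0,-0.6,16],"twist":[0,0,0.025]}])

```text
clock: 2.65
eef_pos: [553.0, -191.1, 97.2]
ee_rot: [3.139, -0.007, 3.118]
ft_force: [0.3, 0.9, 0.2]
finger_gap: 84.8
grasp_force: 0.0
```

```bash
python3 - <<'E'
from h import *
s=sensors.read_state(); print(s['eef_pos'],s['ee_rot'],s['dq'].round(3))
W=optics.camera_params("wrist"); im=optics.read_camera("wrist"); cv2.imwrite('pics/w1.png',im)
s=sensors.read_state(); print(s['eef_pos'])
E
```

```text
[ 553.02202839 -191.13957785   97.19572323] [ 3.1388483  -0.00720339  3.1182604 ] [-0.007 -0.052 -0.09  -0.002  0.08  -0.004]
[ 554.29322462 -191.83093271  100.9922484 ]
```

View pics/w1.png

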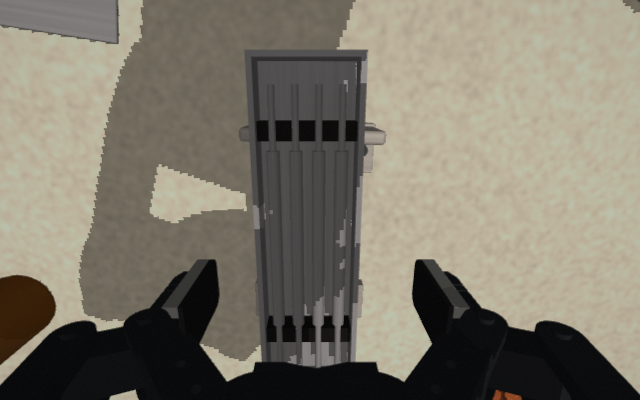

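The tray is centred at u≈308 against a finger midpoint of 315, so the tool must shift about 3–4 mm to -y. I'll descend and grip.

Request:
arm_command(deltas=[{"hand":8.5,"xyz":[-0.1,-0.3,2],"twist":[0,0,0]},{"hand":8.5,"xyz":[-0.1,-0.3,4],"twist":[0,0,0]},{"hand":8.5,"xyz":[-0.1,-0.3,5.1],"twist":[0,0,0]},{"hand":8.5,"xyz":[-0.1,-0.3,5.1],"twist":[0,0,0]},{"hand":5,"xyz":[-0.1,-0.3,5.1],"twist":[0,0,0]}], squeeze=50)

```text
clock: 3.2
eef_pos: [557.0, -196.4, 53.2]
ee_rot: [-3.141, 0.002, 3.117]
ft_force: [-0.1, 0.2, -0.8]
finger_gap: 72.9
grasp_force: 0.0
```

Request:
arm_command(deltas=[{"hand":4,"xyz":[0,0,0],"twist":[0,0,0]},{"hand":4,"xyz":[0,0,0],"twist":[0,0,0]},{"hand":4,"xyz":[0,0,0],"twist":[0,0,0]},{"hand":4,"xyz":[0,0,0],"twist":[0,0,0]},{"hand":4,"xyz":[0,0,0],"twist":[0,0,0]}])

```text
clock: 3.7
eef_pos: [557.1, -196.5, 53.3]
ee_rot: [-3.141, 0.002, 3.117]
ft_force: [-1.8, 1.6, 8.0]
finger_gap: 56.5
grasp_force: 53.5
```

Request:
arm_command(deltas=[{"hand":4,"xyz":[0,0,-2],"twist":[0,0,0]},{"hand":4,"xyz":[0,0,-4.5],"twist":[0,0,0]},{"hand":4,"xyz":[-0.5,2,-6.5],"twist":[0,0,0]},{"hand":4,"xyz":[-1,5,-7],"twist":[0,0,0]},{"hand":4,"xyz":[-1.5,9,-7],"twist":[0,0,0]}])

```text
clock: 4.2
eef_pos: [574.1, -106.7, 123.4]
ee_rot: [-3.141, 0.003, 3.115]
ft_force: [1.5, -0.2, -4.3]
finger_gap: 56.8
grasp_force: 55.8
```

Request:
arm_command(deltas=[{"hand":4,"xyz":[-0.5,4.5,0],"twist":[0,0,0]},{"hand":4,"xyz":[-1,9,0],"twist":[0,0,0]},{"hand":4,"xyz":[-1.5,13.5,0],"twist":[0,0,0]},{"hand":4,"xyz":[-2,18,0],"twist":[0,0,0]},{"hand":4,"xyz":[-2.5,22.5,0],"twist":[0,0,0]}])

```text
clock: 4.7
eef_pos: [604.1, 119.5, 122.1]
ee_rot: [3.142, 0.001, 3.117]
ft_force: [0.6, -0.6, -3.6]
finger_gap: 56.7
grasp_force: 55.8
```

Request:
arm_command(deltas=[{"hand":4,"xyz":[0,2,0],"twist":[0,0,0]},{"hand":4,"xyz":[0,4,1],"twist":[0,0,0]},{"hand":4,"xyz":[0,4.5,3.5],"twist":[0,0,0]},{"hand":4,"xyz":[0,4.5,6],"twist":[0,0,0]},{"hand":4,"xyz":[0,4.5,8],"twist":[0,0,0]}])

```text
clock: 5.2
eef_pos: [604.9, 162.9, 40.4]
ee_rot: [-3.141, -0.0, 3.117]
ft_force: [-0.4, 0.5, -3.1]
finger_gap: 56.7
grasp_force: 55.8
```

Request:
arm_command(deltas=[{"hand":4,"xyz":[0,0,1.5],"twist":[0,0,0]},{"hand":4,"xyz":[0,0,2.4],"twist":[0,0,0]},{"hand":4,"xyz":[0,0,2.8],"twist":[0,0,0]},{"hand":4,"xyz":[0,0,3.0],"twist":[0,0,0]},{"hand":4,"xyz":[0,0,3.0],"twist":[0,0,0]}])

```text
clock: 5.7
eef_pos: [605.5, 162.6, 11.9]
ee_rot: [3.141, 0.001, 3.117]
ft_force: [0.1, -0.3, -2.7]
finger_gap: 56.7
grasp_force: 55.7
```

Request:
arm_command(deltas=[{"hand":4,"xyz":[0,0,0.2],"twist":[0,0,0]},{"hand":4,"xyz":[0,0,0.3],"twist":[0,0,0]},{"hand":4,"xyz":[0,0,0.35],"twist":[0,0,0]},{"hand":4,"xyz":[0,0,0.4],"twist":[0,0,0]},{"hand":4,"xyz":[0,0,0.4],"twist":[0,0,0]}])

```text
clock: 6.2
eef_pos: [605.4, 162.6, 8.4]
ee_rot: [3.142, 0.001, 3.117]
ft_force: [-6.2, -0.7, 8.7]
finger_gap: 56.7
grasp_force: 57.1
```

Request:
arm_command(deltas=[{"hand":8.5,"xyz":[0,0,0],"twist":[0,0,0]},{"hand":8.5,"xyz":[0,0,0],"twist":[0,0,0]},{"hand":8.5,"xyz":[0,0,0],"twist":[0,0,0]},{"hand":8.5,"xyz":[0,0,-2],"twist":[0,0,0]},{"hand":8.5,"xyz":[0,0,-6],"twist":[0,0,0]}])

```text
clock: 6.7
eef_pos: [603.6, 162.2, 64.8]
ee_rot: [-3.14, -0.005, 3.117]
ft_force: [0.4, 1.2, 0.6]
finger_gap: 85.0
grasp_force: 0.0
```

Request:
arm_command(deltas=[{"hand":8.5,"xyz":[0,0,-4.5],"twist":[0,0,0]},{"hand":8.5,"xyz":[0.5,-3,-8.5],"twist":[0,0,0]},{"hand":8.5,"xyz":[1,-7,-10],"twist":[0,0,0]},{"hand":8.5,"xyz":[2.5,-11.5,-11],"twist":[0,0,0]},{"hand":8.5,"xyz":[4,-16,-11],"twist":[0,0,0]}])

```text
clock: 7.2
eef_pos: [561.2, 2.3, 179.1]
ee_rot: [-3.141, 0.003, 3.118]
ft_force: [1.0, 0.2, -0.1]
finger_gap: 85.0
grasp_force: 0.0
```

Request:
arm_command(deltas=[{"hand":8.5,"xyz":[1.5,-4.5,0],"twist":[0,0,0]},{"hand":8.5,"xyz":[2.5,-9,0],"twist":[0,0,0]},{"hand":8.5,"xyz":[3.5,-13.5,0],"twist":[0,0,0]},{"hand":8.5,"xyz":[4,-18,0],"twist":[0,0,0]},{"hand":8.5,"xyz":[4,-19.5,0],"twist":[0,0,0]}])

```text
clock: 7.7
eef_pos: [515.5, -193.6, 177.4]
ee_rot: [-3.141, 0.0, 3.114]
ft_force: [1.1, 1.1, -0.1]
finger_gap: 85.1
grasp_force: 0.0
```

```bash
python3 - <<'E'
from h import *
t=optics.read_camera("top"); cv2.imwrite('pics/top1.png',t)
W=optics.camera_params("wrist"); im=optics.read_camera("wrist"); cv2.imwrite('pics/w2.png',im)
import pickle; pickle.dump(W,open('W2.pkl','wb'))
s=sensors.read_state(); print(s['eef_pos'],s['ee_rot'],s['qpos'])
E
```

```text
[ 516.16575358 -192.04576554  177.181039  ] [-3.14152058e+00 -7.36555218e-05  3.11407338e+00] [-4.02461408e-01 -1.36629453e-01  1.77995247e+00 -9.42885591e-05
  1.49831178e+00 -1.94573163e+00]
```

View pics/w2.png

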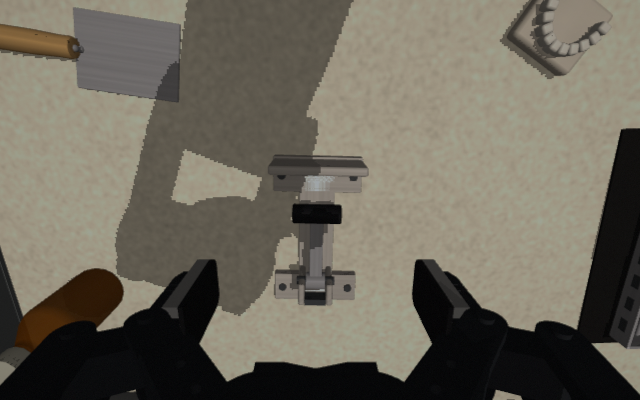

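The wrist view shows the bare easel: ledge (268–368, 157–175), black knob (293–341, 213), holes (281,177), (354,178), (282,287), (346,287).

```bash
python3 - <<'E'
from h import *
import pickle; W=pickle.load(open('W2.pkl','rb')); T=optics.camera_params("top")
im=cv2.imread('pics/w2.png'); t=cv2.imread('pics/top1.png')
def dark(im,b,th):
    x0,y0,x1,y1=b; m=(im[y0:y1,x0:x1].max(2)<th).astype(np.uint8); c=max(cv2.findContours(m,0,2)[0],key=cv2.contourArea)
    r=cv2.minAreaRect((c+np.array([x0,y0])).astype(np.float32)); return r
k=dark(im,(280,198,355,230),45); k2=dark(t,(370,175,425,215),50); print(k,k2)
print('knob tri',tri(W,k[0],T,k2[0]))
for e in((293,213),(341,213)): print('end',onz(W,*e,36))
print(onz(W,*k[0],38))
H=[onz(W,*q,10) for q in((281,177),(354,178),(282,287),(346,287))]; print(np.round(H,1))
n=(H[0]+H[1])/2; f=(H[2]+H[3])/2; print('near',n,'far',f,'yaw',np.arctan2(f[1]-n[1],f[0]-n[0]), np.linalg.norm(f-n))
print('ledge top corners',onz(W,270,157,48),onz(W,366,157,48))
cv2.imwrite('pics/c2.png',cv2.resize(t[120:240,225:425],None,fx=4,fy=4))
E
```

```text
((316.0, 213.5), (19.0, 48.0), 90.0) ((413.5, 184.0), (18.0, 21.0), 90.0)
knob tri (array([ 523.87857861, -204.05173817,  119.0882438 ]), np.float64(33.59834811570701))
end [ 537.77964968 -214.52699075   36.        ]
end [ 538.9710997  -171.53498317   36.        ]
[ 538.13748657 -193.91832878   38.        ]
[[ 510.3 -226.3   10. ]
 [ 513.2 -157.2   10. ]
 [ 628.3 -232.1   10. ]
 [ 630.1 -165.    10. ]]
near [ 511.76798454 -191.74989222   10.        ] far [ 629.17155183 -198.53708692   10.        ] yaw -0.0577465305383802 117.59959023629709
ledge top corners [ 484.9522354  -230.01261973   48.        ] [ 487.148563   -151.70142123   48.        ]
```

View pics/c2.png

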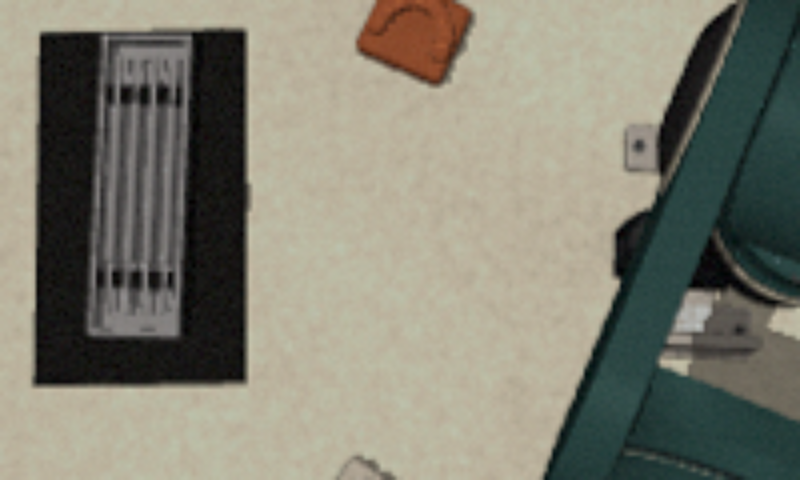

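The top crop shows the tray lying flat within the mat, with the arm hiding the easel. I'll go down to the knob and check it closely.

Request:
arm_command(deltas=[{"hand":8.5,"xyz":[-1.0,-0.05,3],"twist":[0,0,0.013]},{"hand":8.5,"xyz":[-2.2,-0.1,6.5],"twist":[0,0,0.013]},{"hand":8.5,"xyz":[-2.2,-0.1,9.5],"twist":[0,0,0.013]},{"hand":7.5,"xyz":[-2.2,-0.1,10.5],"twist":[0,0,0.013]},{"hand":7.5,"xyz":[-2.2,-0.1,10.5],"twist":[0,0,0.013]}])

```text
clock: 8.3
eef_pos: [538.0, -190.7, 71.3]
ee_rot: [3.141, -0.002, 3.105]
ft_force: [-0.6, -0.8, 1.5]
finger_gap: 75.0
grasp_force: 0.0
```

```bash
python3 - <<'E'
from h import *
import pickle
s=sensors.read_state(); print(s['eef_pos'],s['ee_rot'])
W=optics.camera_params("wrist"); im=optics.read_camera("wrist"); cv2.imwrite('pics/w3.png',im)
print(onz(W,315,260,20)); W2=pickle.load(open('W2.pkl','rb'))
m=(im[100:300,240:390].max(2)<45).astype(np.uint8)
for c in cv2.findContours(m,0,2)[0]:
    if cv2.contourArea(c)>300:
        r=cv2.minAreaRect((c+np.array([240,100])).astype(np.float32)); print(r, tri(W,r[0],W2,(316.5,213.5)), onz(W,*r[0],40))
E
```

```text
[ 538.04744165 -190.7187641    71.2595448 ] [ 3.14064079e+00 -2.17045518e-03  3.10476200e+00]
[ 561.37747145 -191.56103376   20.        ]
((310.4999694824219, 237.0), (76.99998474121094, 29.999996185302734), -0.0) (array([ 539.69300571, -193.43055259,   33.57953937]), np.float64(0.1608982692181282)) [ 537.02252305 -193.15426934   40.        ]
```

View pics/w3.png

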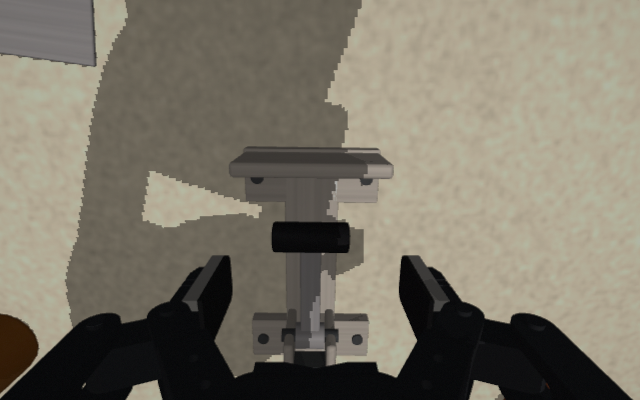

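The view shows the knob level at (272–349, 237), with the finger midpoint at u≈315.5. Triangulating two wrist views gives the knob at (539.7, -193.4, 33.6), which agrees with the text.

Request:
arm_command(deltas=[{"hand":7.5,"xyz":[-0.15,-0.25,1.5],"twist":[0,0,0]},{"hand":7.5,"xyz":[-0.15,-0.25,3.5],"twist":[0,0,0]},{"hand":7.0,"xyz":[-0.15,-0.25,5],"twist":[0,0,0]},{"hand":6.0,"xyz":[-0.15,-0.25,5.4],"twist":[0,0,0]},{"hand":5,"xyz":[-0.15,-0.25,5.4],"twist":[0,0,0]}], squeeze=30)

```text
clock: 8.85
eef_pos: [539.7, -194.4, 18.1]
ee_rot: [3.141, -0.001, 3.104]
ft_force: [-0.7, -0.0, -0.0]
finger_gap: 50.1
grasp_force: 0.0
```

Request:
arm_command(deltas=[{"hand":4.6,"xyz":[0,0,0],"twist":[0,0,0]},{"hand":4.2,"xyz":[0,0,0],"twist":[0,0,0]},{"hand":3.8,"xyz":[0,0,0],"twist":[0,0,0]},{"hand":3.5,"xyz":[0,0,0],"twist":[0,0,0]},{"hand":3.5,"xyz":[0,0,0],"twist":[0,0,0]}])

```text
clock: 9.35
eef_pos: [540.2, -193.8, 19.4]
ee_rot: [3.14, 0.001, 3.104]
ft_force: [-1.8, 7.9, 4.1]
finger_gap: 43.2
grasp_force: 30.2
```

Request:
arm_command(deltas=[{"hand":3.5,"xyz":[-0.13,0,-1.34],"twist":[0,0,0]},{"hand":3.5,"xyz":[-0.53,0,-2.63],"twist":[0,0,0]},{"hand":3.5,"xyz":[-1.18,0,-3.82],"twist":[0,0,0]},{"hand":3.5,"xyz":[-2.05,0,-4.85],"twist":[0,0,0]},{"hand":3.5,"xyz":[-3.11,0,-5.69],"twist":[0,0,0]}])

```text
clock: 9.85
eef_pos: [571.0, -195.2, 76.1]
ee_rot: [3.141, -0.0, 3.104]
ft_force: [0.1, 4.1, -6.5]
finger_gap: 43.3
grasp_force: 31.3
```

Request:
arm_command(deltas=[{"hand":3.5,"xyz":[-1.2,0,-0.61],"twist":[0,0,0]},{"hand":3.5,"xyz":[-2.5,0,-0.97],"twist":[0,0,0]},{"hand":3.5,"xyz":[-3.85,0,-1.07],"twist":[0,0,0]},{"hand":3.5,"xyz":[-4.86,0,-0.96],"twist":[0,0,0]},{"hand":3.5,"xyz":[-5.5,0,-0.81],"twist":[0,0,0]}])

```text
clock: 10.35
eef_pos: [627.3, -197.8, 84.8]
ee_rot: [-3.141, 0.002, 3.104]
ft_force: [-1.7, 1.4, 6.2]
finger_gap: 43.2
grasp_force: 29.8
```

Request:
arm_command(deltas=[{"hand":8,"xyz":[0,0,0],"twist":[0,0,0]},{"hand":8,"xyz":[0,0,0],"twist":[0,0,0]},{"hand":8,"xyz":[0,0,0],"twist":[0,0,0]},{"hand":8.5,"xyz":[0,0,-2.5],"twist":[0,0,0]},{"hand":8.5,"xyz":[0,0,-7],"twist":[0,0,0]}])

```text
clock: 10.85
eef_pos: [624.3, -197.3, 150.8]
ee_rot: [3.14, -0.005, 3.104]
ft_force: [0.3, 0.6, 0.5]
finger_gap: 84.9
grasp_force: 0.0
```

Request:
arm_command(deltas=[{"hand":8.5,"xyz":[2,1,-2],"twist":[0,0,0]},{"hand":8.5,"xyz":[4,4,-4],"twist":[0,0,0]},{"hand":8.5,"xyz":[4,8,-4],"twist":[0,0,0]},{"hand":8.5,"xyz":[4,12,-4],"twist":[0,0,0]},{"hand":8.5,"xyz":[4,16,-4],"twist":[0,0,0]}])

```text
clock: 11.35
eef_pos: [591.5, -35.1, 193.8]
ee_rot: [-3.142, 0.001, 3.103]
ft_force: [0.0, -0.3, -0.0]
finger_gap: 85.0
grasp_force: 0.0
```

```bash
python3 - <<'E'
from h import *
s=sensors.read_state(); print(s['eef_pos'],s['ee_rot'])
t=optics.read_camera("top"); sc=optics.read_camera("scene")
cv2.imwrite('pics/c4.png',np.hstack([cv2.resize(t[120:240,370:440],(350,600)),cv2.resize(sc[150:245,205:275],(442,600))]))
E
```

```text
[591.45712034 -35.06559029 193.81043661] [-3.14150266e+00  1.02593409e-03  3.10307112e+00]
```

View pics/c4.png

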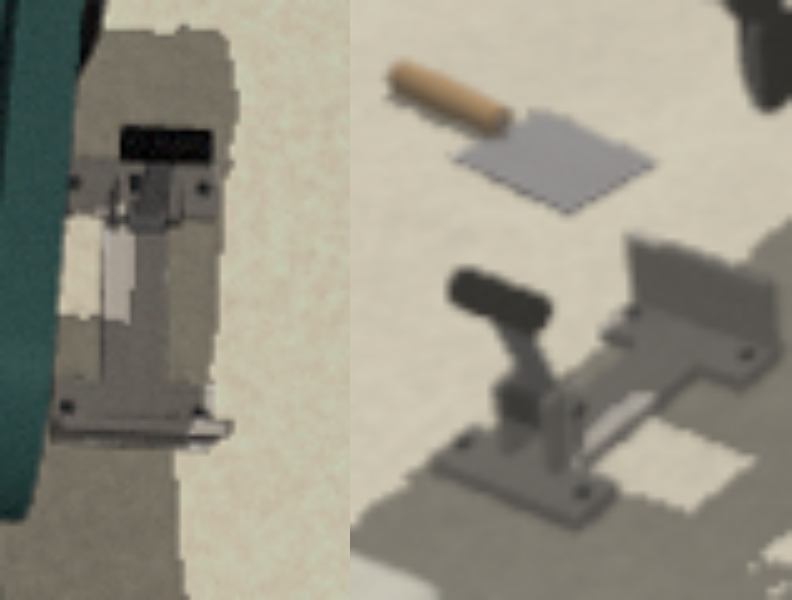

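The prop is open: in the scene crop the black crossbar stands up past the lugs. In the top crop, ledge holes are at (67,406), (203,412) and far holes at (75,183), (203,188), crop scale 5. I'll refine the stand pose and plan the regrasp.

```bash
python3 - <<'E'
from h import *
T=optics.camera_params("top")
h=[np.array(onz(T,370+a/5-.4,120+b/5-.4,10)) for a,b in((67,406),(203,412),(75,183),(203,188))]; print(np.round(h,1))
n=(h[0]+h[1])/2;f=(h[2]+h[3])/2; print(n,f,np.arctan2(f[1]-n[1],f[0]-n[0]), np.arctan2(-(h[0]-h[1])[0],(h[0]-h[1])[1]),np.arctan2(-(h[2]-h[3])[0],(h[2]-h[3])[1]))
print('knob open',onz(T,370+166/5-.4,120+145/5-.4,101))
t=optics.read_camera("top"); cv2.imwrite('pics/top2.png',t)
# tray on mat
m=np.zeros(t.shape[:2],np.uint8); m[130:212,237:285]=(t[130:212,237:285].max(2)>60)*255
m=cv2.morphologyEx(m,cv2.MORPH_CLOSE,np.ones((7,7)))
c=max(cv2.findContours(m,0,2)[0],key=cv2.contourArea); r=cv2.minAreaRect(c); print(r)
P=np.array([onz(T,*q,25) for q in cv2.boxPoints(r)]); print(P.round(1),P.mean(0))
E
```

```text
[[ 512.2 -156.7   10. ]
 [ 509.  -226.8   10. ]
 [ 630.7 -163.3   10. ]
 [ 627.8 -230.2   10. ]]
[ 510.61730385 -191.75652242   10.        ] [ 629.21061126 -196.76398481   10.        ] -0.04219875320376057 -0.04574299001411116 -0.04337031231074427
knob open [ 627.37899016 -195.94293659  101.        ]
((259.552490234375, 166.52066040039062), (23.484182357788086, 74.26850891113281), 3.066485643386841)
[[504.8 197.   25. ]
 [702.2 191.6  25. ]
 [698.5 129.6  25. ]
 [501.5 136.5  25. ]] [601.77057274 163.66811645  25.        ]
```

Request:
arm_command(deltas=[{"hand":8.5,"xyz":[-0.1,4,0],"twist":[0,0,-0.014]},{"hand":8.5,"xyz":[-0.2,8.5,0],"twist":[0,0,-0.014]},{"hand":8.5,"xyz":[-0.3,13,1],"twist":[0,0,-0.014]},{"hand":8.5,"xyz":[-0.5,17,3],"twist":[0,0,-0.014]},{"hand":8.5,"xyz":[-0.5,19.8,6],"twist":[0,0,-0.014]}])

```text
clock: 12.0
eef_pos: [605.2, 162.8, 134.2]
ee_rot: [3.141, 0.003, 3.118]
ft_force: [1.3, -1.0, -0.2]
finger_gap: 84.7
grasp_force: 0.0
```

Request:
arm_command(deltas=[{"hand":8.5,"xyz":[0,0,3],"twist":[0,0,0]},{"hand":8.5,"xyz":[0,0,6.5],"twist":[0,0,0]},{"hand":8.5,"xyz":[0,0,9],"twist":[0,0,0]},{"hand":8.5,"xyz":[0,0,9.5],"twist":[0,0,0]},{"hand":8.5,"xyz":[0,0,9.5],"twist":[0,0,0]}])

```text
clock: 12.5
eef_pos: [604.4, 160.6, 38.1]
ee_rot: [-3.141, -0.001, 3.117]
ft_force: [0.4, 0.5, 1.0]
finger_gap: 84.8
grasp_force: 0.0
```

Request:
arm_command(deltas=[{"hand":8.5,"xyz":[0.1,0.15,1.2],"twist":[0,0,0]},{"hand":8.5,"xyz":[0.1,0.15,2.4],"twist":[0,0,0]},{"hand":8.5,"xyz":[0.1,0.15,2.85],"twist":[0,0,0]},{"hand":8.5,"xyz":[0.1,0.15,2.85],"twist":[0,0,0]},{"hand":7,"xyz":[0.1,0.15,2.85],"twist":[0,0,0]}], squeeze=60)

```text
clock: 13.0
eef_pos: [603.6, 162.9, 10.0]
ee_rot: [-3.142, 0.0, 3.118]
ft_force: [0.6, 0.0, 0.2]
finger_gap: 72.6
grasp_force: 0.0
```

Request:
arm_command(deltas=[{"hand":6,"xyz":[0,0,0],"twist":[0,0,0]},{"hand":4,"xyz":[0,0,0],"twist":[0,0,0]},{"hand":4,"xyz":[0,0,0],"twist":[0,0,0]},{"hand":4,"xyz":[0,0,0],"twist":[0,0,0]},{"hand":4,"xyz":[0,0,0],"twist":[0,0,0]}])

```text
clock: 13.5
eef_pos: [603.9, 163.0, 10.8]
ee_rot: [3.141, 0.001, 3.118]
ft_force: [-2.3, -0.1, 6.2]
finger_gap: 56.5
grasp_force: 65.1
```

Request:
arm_command(deltas=[{"hand":4,"xyz":[0,0,-2],"twist":[0,0,0]},{"hand":4,"xyz":[0,0,-5],"twist":[0,0,0]},{"hand":4,"xyz":[0,-1,-9],"twist":[0,0,0]},{"hand":4,"xyz":[0,-3,-13],"twist":[0,0,0]},{"hand":4,"xyz":[0,-6,-16.5],"twist":[0,0,0]}])

```text
clock: 14.0
eef_pos: [601.8, 103.1, 176.8]
ee_rot: [3.141, 0.001, 3.119]
ft_force: [1.4, 0.0, -3.1]
finger_gap: 56.3
grasp_force: 65.3
```

Request:
arm_command(deltas=[{"hand":4,"xyz":[0.2,-4,-1],"twist":[0,0,0]},{"hand":4,"xyz":[0.4,-8.5,-2],"twist":[0,0,0]},{"hand":4,"xyz":[0.6,-13,-3],"twist":[0,0,0]},{"hand":4,"xyz":[0.8,-17.5,-3],"twist":[0,-0.06,0]},{"hand":4,"xyz":[1,-22,-3],"twist":[0,-0.15,0]}])

```text
clock: 14.5
eef_pos: [586.9, -118.5, 204.9]
ee_rot: [-3.141, 0.152, 3.118]
ft_force: [0.9, -1.2, -3.6]
finger_gap: 55.9
grasp_force: 65.3
```

```bash
cat >> h.py <<'E'
def lean(bx,bz,a,off=1.0,h=7.8,O=(592.3,-195.5),yaw=-0.043,dy=0):
    "TCP pose for the tray's lower back edge at stand (bx,bz), slope a (rad)"
    c,s=np.cos(a),np.sin(a); x=bx+(100+off)*c-h*s; z=bz+(100+off)*s+h*c
    Z=Ro.from_euler('z',yaw); p=Z.apply([x,dy,0])+[*O,z]
    return p,Z*Ro.from_euler('xyz',[np.pi,0,np.pi])*Ro.from_rotvec([0,-a,0])
E
python3 - <<'E'
from h import *
s=sensors.read_state(); print(s['eef_pos'],s['ee_rot'],s['qpos'])
for z in (90,12):
    p,R=lean(-68,z,np.radians(44)); print(p,delta(p,R))
E
```

```text
[ 586.87493716 -118.54005582  204.89803824] [-3.14085992  0.15237294  3.11816708] [-0.25870463 -0.13620248  1.73996534  0.03525525  1.38953397 -1.80979935]
[ 591.53569169 -195.46711447  165.77134586] (array([-0.04, -7.68,  3.97]), array([ 0.008, -0.616,  0.018]))
[ 591.53569169 -195.46711447   87.77134586] (array([ 1.14, -7.67, 11.68]), array([ 0.008, -0.616,  0.018]))
```

Request:
arm_command(deltas=[{"hand":4,"xyz":[0,-2,0],"twist":[0.001,-0.12,0.004]},{"hand":4,"xyz":[0,-4,0],"twist":[0.003,-0.25,0.008]},{"hand":4,"xyz":[0,-6,1],"twist":[0.005,-0.37,0.012]},{"hand":4,"xyz":[0,-7.2,2],"twist":[0.008,-0.49,0.015]},{"hand":4,"xyz":[0,-7.7,3],"twist":[0.008,-0.616,0.018]}])

```text
clock: 15.0
eef_pos: [588.9, -195.2, 175.3]
ee_rot: [-3.141, 0.771, 3.097]
ft_force: [1.7, 1.6, -3.5]
finger_gap: 56.3
grasp_force: 65.4
```

Request:
arm_command(deltas=[{"hand":4,"xyz":[0,0,0],"twist":[0,0,0]},{"hand":4,"xyz":[0,0,0],"twist":[0,0,0]},{"hand":4,"xyz":[0,0,0],"twist":[0,0,0]},{"hand":4,"xyz":[0,0,0],"twist":[0,0,0]},{"hand":4,"xyz":[0,0,0],"twist":[0,0,0]}])

```text
clock: 15.5
eef_pos: [590.1, -193.6, 176.0]
ee_rot: [3.141, 0.766, 3.099]
ft_force: [-0.3, -0.9, -3.0]
finger_gap: 55.8
grasp_force: 65.4
```

```bash
python3 - <<'E'
from h import *
s=sensors.read_state(); print(s['eef_pos'],s['ee_rot'],s['qpos'])
t=optics.read_camera("scene"); cv2.imwrite('pics/s5.png',t)
for bx,z in ((-68,50),(-68,14),(-70,11)):
    p,R=lean(bx,z,np.radians(44)); print(p,delta(p,R))
S=optics.camera_params("scene")
Z=Ro.from_euler('z',-.043)
R=Ro.from_euler('xyz',s['ee_rot'])
# predicted tray corners in scene: tool frame x=+-100, y=+-29, z=7.8
for c in [(-101,-29,7.8),(-101,29,7.8),(99+2,-29,7.8),(101,29,7.8),(-101,-29,-14),(-101,29,-14)]: print(c,proj(S,s['eef_pos']+R.apply(c)).round(1))
x,y=proj(S,[592,-195,90]).round().astype(int); cv2.imwrite('pics/c5.png',cv2.resize(t[y-70:y+50,x-80:x+80],None,fx=5,fy=5))
print(x-80,y-70)
E
```

```text
[ 590.10358502 -193.5501398   175.98357151] [3.14108774 0.76584058 3.09914961] [-0.50298054 -0.37532282  2.10831419  0.4675058   0.75400315 -2.2669018 ]
[ 591.53569169 -195.46711447  125.77134586] (array([ 3.34, -0.18,  3.71]), array([ 0.001, -0.002,  0.   ]))
[ 591.53569169 -195.46711447   89.77134586] (array([ 5.83, -0.19,  6.31]), array([ 0.001, -0.002,  0.   ]))
[ 589.53754041 -195.38114097   86.77134586] (array([ 6.19, -0.19,  6.39]), array([ 0.001, -0.002,  0.   ]))
(-101, -29, 7.8) [201.3 153.4]
(-101, 29, 7.8) [219.6 159.3]
(101, -29, 7.8) [245.5 176.1]
(101, 29, 7.8) [261.8 181.6]
(-101, -29, -14) [204.7 145.1]
(-101, 29, -14) [223.1 150.7]
158 123
```

View pics/c5.png

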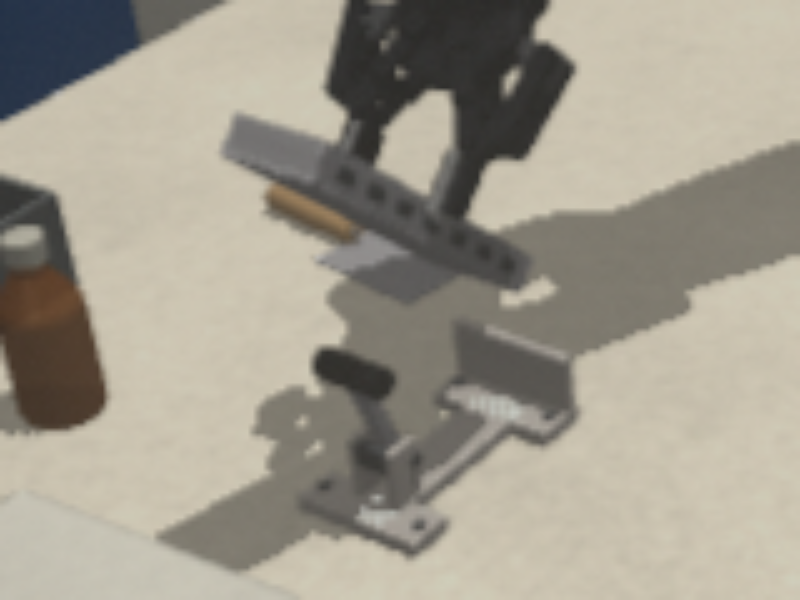

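The crop shows the tray held at about 44°, low end toward the ledge, with its ends at (224,155) and (518,290), within about 10 crop pixels (2 image pixels) of prediction. I'll lower it now.

Request:
arm_command(deltas=[{"hand":4,"xyz":[1.1,-0.1,1.2],"twist":[0,0,0]},{"hand":4,"xyz":[2.2,-0.18,2.4],"twist":[0,0,0]},{"hand":4,"xyz":[3.34,-0.18,3.7],"twist":[0,0,0]},{"hand":4,"xyz":[4.3,-0.18,4.7],"twist":[0,0,0]},{"hand":4,"xyz":[4.7,-0.18,5.15],"twist":[0,0,0]}])

```text
clock: 16.05
eef_pos: [590.4, -195.3, 102.3]
ee_rot: [3.139, 0.763, 3.096]
ft_force: [1.1, 0.6, -3.4]
finger_gap: 56.2
grasp_force: 65.4
```

Request:
arm_command(deltas=[{"hand":4,"xyz":[0.4,0,0.4],"twist":[0,0,0]},{"hand":4,"xyz":[0.7,0,0.7],"twist":[0,0,0]},{"hand":4,"xyz":[0.9,0,0.95],"twist":[0,0,0]},{"hand":4,"xyz":[1.0,0,1.05],"twist":[0,0,0]},{"hand":4,"xyz":[1.0,0,1.05],"twist":[0,0,0]}])

```text
clock: 16.55
eef_pos: [591.3, -195.7, 91.0]
ee_rot: [3.141, 0.766, 3.098]
ft_force: [-0.5, -0.8, -3.7]
finger_gap: 55.9
grasp_force: 65.4
```

```bash
python3 - <<'E'
from h import *
s=sensors.read_state(); print(s['eef_pos'],s['ee_rot'],s['ft_force'])
for bx,z,a in ((-68,11,44),(-71,11,44),(-73,10,43),(-74,10,42)):
    p,R=lean(bx,z,np.radians(a)); print(p,delta(p,R))
E
```

```text
[ 591.32894645 -195.71407673   91.04412154] [3.14065677 0.76617981 3.09779602] [-0.46125719 -0.79667284 -3.72493375]
[ 591.53569169 -195.46711447   86.77134586] (array([0.28, 0.03, 0.32]), array([ 0.   , -0.002, -0.001]))
[ 588.53846477 -195.33815422   86.77134586] (array([0.5 , 0.03, 0.11]), array([ 0.   , -0.002, -0.001]))
[ 587.85125269 -195.30858588   84.58639324] (array([0.7 , 0.03, 0.22]), array([ 0.   ,  0.016, -0.001]))
[ 588.14225544 -195.32110671   83.37872088] (array([0.76, 0.02, 0.33]), array([ 0.   ,  0.033, -0.001]))
```

Go gently to the seat and watch the force.

Request:
arm_command(deltas=[{"hand":4,"xyz":[0.15,0.03,0.1],"twist":[0,0,0]},{"hand":4,"xyz":[0.3,0.03,0.1],"twist":[0,0,0]},{"hand":4,"xyz":[0.5,0.03,0.1],"twist":[0,0,0]},{"hand":4,"xyz":[0.6,0.03,0.15],"twist":[0,0.008,0]},{"hand":4,"xyz":[0.65,0.03,0.18],"twist":[0,0.012,0]}])

```text
clock: 17.05
eef_pos: [587.8, -195.3, 85.1]
ee_rot: [3.141, 0.753, 3.098]
ft_force: [0.6, -0.1, -2.2]
finger_gap: 56.0
grasp_force: 65.4
```

Request:
arm_command(deltas=[{"hand":4,"xyz":[0.04,0,0.04],"twist":[0,0.005,0]},{"hand":4,"xyz":[0.08,0,0.09],"twist":[0,0.01,0]},{"hand":4,"xyz":[0.11,0,0.15],"twist":[0,0.021,0]},{"hand":4,"xyz":[0.11,0,0.15],"twist":[0,0.021,0]},{"hand":4,"xyz":[0.11,0,0.15],"twist":[0,0.021,0]}])

```text
clock: 17.55
eef_pos: [588.2, -195.3, 83.6]
ee_rot: [3.141, 0.733, 3.098]
ft_force: [-7.6, 1.1, 0.8]
finger_gap: 56.5
grasp_force: 66.4
```

Request:
arm_command(deltas=[{"hand":6.2,"xyz":[0,0,0],"twist":[0,0,0]},{"hand":7,"xyz":[0,0,0],"twist":[0,0,0]},{"hand":8,"xyz":[0,0,0],"twist":[0,0,0]},{"hand":8.5,"xyz":[0,0,0],"twist":[0,0,0]},{"hand":8.5,"xyz":[0,0,-1],"twist":[0,0,0]}])

```text
clock: 18.05
eef_pos: [581.1, -194.7, 89.9]
ee_rot: [3.14, 0.732, 3.097]
ft_force: [-0.8, 0.1, 0.1]
finger_gap: 84.9
grasp_force: 0.0
```

Request:
arm_command(deltas=[{"hand":8.5,"xyz":[0,0,-2],"twist":[0,0,0]},{"hand":8.5,"xyz":[0,0,-5],"twist":[0,0,0]},{"hand":8.5,"xyz":[0,0,-9],"twist":[0,0,0]},{"hand":8.5,"xyz":[0,0,-13],"twist":[0,0,0]},{"hand":8.5,"xyz":[0,0,-13],"twist":[0,0,0]}])

```text
clock: 18.55
eef_pos: [493.3, -192.0, 193.3]
ee_rot: [-3.136, 0.74, 3.101]
ft_force: [0.3, -0.4, -0.0]
finger_gap: 84.7
grasp_force: 0.0
```

```bash
python3 - <<'E'
from h import *
s=sensors.read_state(); print(s['eef_pos'],s['ee_rot'],s['finger_gap'])
S=optics.camera_params("scene"); T=optics.camera_params("top"); W=optics.camera_params("wrist")
t=optics.read_camera("scene"); w=optics.read_camera("wrist"); tt=optics.read_camera("top")
for n,i in(("s6",t),("w6",w),("t6",tt)): cv2.imwrite(f'pics/{n}.png',i)
# predicted tray outline at seat, and check against masks
O=np.array([592.3,-195.5,0]);Z=Ro.from_euler('z',-.043);a=np.radians(42)
u=np.array([np.cos(a),0,np.sin(a)]);n=np.array([-np.sin(a),0,np.cos(a)])
C={}
for l in(0,200):
  for y in(-29,29):
    p=O+Z.apply(np.array([-75,y,10])+l*u+22*n); print(l,y,p.round(),*(proj(c,p).round(1) for c in(S,W,T)))
for p,im in((W,w),(S,t)):
  q=np.array([proj(p,O+Z.apply(np.array([-75,y,10])+l*u+22*n)) for l,y in((0,-29),(0,29),(200,29),(200,-29))])
  x,y,ww,hh=cv2.boundingRect(q.astype(np.float32)); b=(max(x-25,0),max(y-25,0),x+ww+25,y+hh+25)
  f=im.astype(int); m=((f.max(2)-f.min(2)<14)&(f.max(2)>45)).astype(np.uint8); M=np.zeros_like(m); M[b[1]:b[3],b[0]:b[2]]=m[b[1]:b[3],b[0]:b[2]]
  M=cv2.morphologyEx(M,cv2.MORPH_CLOSE,np.ones((5,5))); c=max(cv2.findContours(M,0,2)[0],key=cv2.contourArea)
  print('pred',q.round(0).tolist(),'seen',cv2.boxPoints(cv2.minAreaRect(c)).round().tolist())
E
```

```text
[ 493.28899285 -191.99570543  193.32459733] [-3.13646597  0.73959944  3.10051053] 84.72864683603025
0 -29 [ 501. -221.   26.] [251.8 194.1] [278.4  56.7] [409.  204.1]
0 29 [ 504. -163.   26.] [267.4 199.6] [355.5  56.8] [386.2 203.1]
200 -29 [ 650. -227.  160.] [210.7 178.4] [285.1 289.6] [420.3 132.6]
200 29 [ 652. -169.  160.] [228.2 184.6] [347.5 289.9] [395.1 131.6]
pred [[278.0, 57.0], [356.0, 57.0], [347.0, 290.0], [285.0, 290.0]] seen [[257.0, 31.0], [374.0, 27.0], [383.0, 292.0], [266.0, 296.0]]
pred [[252.0, 194.0], [267.0, 200.0], [228.0, 185.0], [211.0, 178.0]] seen [[198.0, 186.0], [253.0, 158.0], [277.0, 207.0], [222.0, 234.0]]
```

```bash
python3 - <<'E'
import cv2,numpy as np
g=cv2.GaussianBlur(cv2.imread('pics/w6.png',0),(3,3),0).astype(int)
for v in(100,170,250,280): 
    r=g[v-1:v+2].mean(0); d=np.abs(np.diff(r)); print(v,[(i,int(d[i])) for i in range(255,385) if d[i]>14 and d[i]==d[i-2:i+3].max()])
for u in(290,316,345):
    r=g[:,u-1:u+2].mean(1); d=np.abs(np.diff(r)); print(u,[(i,int(d[i])) for i in list(range(25,90))+list(range(265,320)) if d[i]>10 and d[i]==d[i-2:i+3].max()])
t=cv2.imread('pics/s6.png').astype(int)
print(t[170:204:2,232:236].max(2)[:,0],(t.max(2)-t.min(2))[170:204:2,232])
E
```

```text
100 [(265, 31), (283, 23), (292, 16), (295, 18), (307, 17), (311, 18), (322, 18), (326, 16), (337, 15), (341, 18), (350, 25), (353, 21)]
170 [(258, 22), (284, 20), (291, 14), (306, 15), (320, 15), (341, 16), (348, 25), (351, 24)]
250 [(270, 32), (280, 29), (283, 41), (287, 43), (294, 35), (298, 43), (308, 35), (311, 41), (321, 35), (324, 36), (334, 34), (338, 45), (345, 43), (349, 53), (368, 31)]
280 [(262, 17), (287, 26), (345, 27)]
290 [(30, 27), (33, 22), (66, 20), (75, 21), (269, 16), (290, 29), (293, 21), (307, 47), (316, 14)]
316 [(76, 12), (269, 23), (280, 10), (290, 31), (293, 22), (307, 49), (316, 13)]
345 [(31, 31), (34, 25), (66, 16), (71, 15), (75, 29), (293, 21), (307, 46), (316, 11)]
[144 144 142 143 142 113 201 202 114  89  60  78  91  54  54  53  58] [ 3  4  3  3  3  6 25 23 10  4  4  3  4  5  5  6  5]
```

The tray's edges sit within 2–3 pixels of the fully seated prediction: far end at row 290, sides at 284 and 351. Handing in.

```bash
python3 -c "
from cell import arm
print(arm.close_job())"
```

```text
the job is handed in; nothing more can be done
None
```

The job is handed in at about 19 s, verdict not shown: the tray was laid on the mat, the prop swung open onto its stop, and the tray then leaned on the easel; the last wrist image matches the seated pose within 2–3 pixels.

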